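Set an upturned pepper mill to its finest grind with a hex key found home by feel

ROBOT

A 7-joint arm with a two-finger parallel gripper is mounted at the origin on the work surface. World frame = base frame: x ahead of the robot, y to its left, z up, the work surface at z = 0. Lengths are in mm, angles in rad, forces in N, time in s.
With the tool pointing down it reaches from about 425 to 825 mm from the base axis. Payload 3.6 kg.
Tool frame: the origin (TCP) lies at the very end of the fingers, on their centre line; the grasp point (between the pads) lies 19 mm behind it (robot.grasp_offset is the distance from the TCP to the grasp point, in mm); x points along the fingers, y is the direction in which the jaws open and shut, and the axes are right-handed (so a half turn about x gives the same grasp; the last joint's range is limited). The gripper opens to 93 mm and grips with 3 to 60 N. Pads are 15 mm wide; open, the fingers measure 128 mm over their backs; the gripper's body (75 mm by 188 mm) begins 65 mm behind the grasp point.
Start: joints at [-1.272, 0.615, -0.013, 1.423, 0.008, 1.103, -0.04], TCP at [208.009, 615.787, 218.64] pointing down, gripper open.
Joint ranges: [-3.12, 3.12], [-0.3, 2.06], [-1.34, 1.32], [0.26, 2.42], [-1.36, 4.5], [0.01, 1.98], [-2.84, 2.84]. Speed limits (rad/s): [2.79, 2.79, 3.14, 3.14, 3.14, 3.14, 3.14].

INTERFACE

Orientations are given as a unit quaternion [w, x, y, z].
In Python, from workcell import robot gives the robot as it stands.
- The arm moves only by the shell command python3 -m pendant 'ROWS' [FORCE]. ROWS is a JSON object of lists of equal length, an entry for each row: "hand": the finger opening in mm, from 0 to 93; "dp": the shift along the tool's x, y, z in units of 25 mm (1.0 is 25 mm), a list of three; "angular": the turn, a rotation vector about the tool's x, y, z in units of 6 degrees (1.0 is 6 degrees), a list of three. A call has 1 to 5 rows; each row is the pose to reach, as a shift and turn from the pose measured when the call began, along the tool's axes at that moment; what a row does not reach only later rows make up. A row lasts 1/10 s, in which the tool goes at most 50 mm and 8.59 degrees, less where a joint would pass 70% of its speed; a pose out of reach is approached as far as the arm can. A call with a gripper value outside its range is refused whole. The fingers move at their own pace and stop on an object; FORCE is the grip in N (left out, the last holds). Time passes only in rows, so rows that repeat a pose let the fingers close. It gives the time, the measured TCP pose, the force and the opening at its end, in the units of the state.
- robot.observe(): the state, without advancing time (a new reading comes with each control period).
- robot.snapshot(name): name is "side" or "top" or "wrist"; returns the picture (400x640x3 uint8, red, green, blue); there is no depth.
- robot.camera_params(name): a dict with "fx", "fy", "cx", "cy" (pixels), "rvec" (rotation vector, rad) and "tvec" (3), from world to camera coordinates, as OpenCV has them; the wrist camera has in their place "mount" (4x4, takes a point from camera to tool coordinates, whose origin is the TCP and whose axes are the tool frame's). Camera axes: x right, y down, z forward; pixel columns grow to the right and rows downward; lengths in mm; the calibration is good to about 2 mm. A picture is of the moment at which its call begins: read the wrist's pose just before it. camera_params takes no time and is no camera call.
- robot.close_job(): hands the job in, once; it reports no verdict.
Trained networks look in the newest picture that a camera, given by its name, has taken for a name from the list of things; names that differ only in an ending like _2 or _b are one class to them, and where a whole thing is asked for, a point or a joint stands for the part that bears it (a point fixed in the world has none). Each returns a list of dicts, best first, with "score" (0 to 1); they miss things now and then, are a little off and sometimes report something else, mostly with a low value. They report only what shows in the picture. A call takes as long as a camera call. They do not tell look-alikes from the thing itself.
- robot.find_in(name, camera): "point" ([x, y, z] in mm, in world coordinates, good to about 4 mm: the middle of the surface that is visible of it).
The state is a dict: "clock": time; "joint_positions": joint angles; "dq": joint speeds; "joint_torque": joint torques, N m; "tool_pos": TCP position; "eef_rot": TCP orientation; "ft_force": force on the tool from outside, world axes, zero at the start; "torque": the same for the moment, N m; "gripper_width": finger opening in mm.
Only numpy, scipy, OpenCV 4.12 (cv2) and the standard library are available. Lean on these libraries where they do the work, as an engineer would, in place of code of your own. Each camera call takes 0.05 s, during which the arm holds its last target.

TASK

Set the upturned pepper mill to its finest grind: take the T-handled hex key from the bamboo rack, put it down the hole in the mill's underside and turn it under a light push until it drops fully into the hidden hex socket, never pushing the screw's spring down solid. Then turn the screw clockwise until it comes up against its stop, without straining it there. Put the key back upright in the free rack hole, pushed fully down, let go, and leave the other things on the counter where they are.

Things in the scene. Friction and masses are not known exactly. Their poses are not given: they have to be found in the camera images.
- key_handle (a point): centre of the hex key's T-bar handle; z up along the key. The key (loose, 200 g) hangs upright in one of two rack holes. Straight wooden bar 74 mm long (this frame's y), 18 mm wide (x), 18 mm tall: grip it across its width at the middle. Below the bar a round 14 mm stem; 27 mm below this centre, the top of a steel collar 30 mm across, 6 mm thick, that rests on the rack's top
- key_tip (a point): centre of the end of the key's blade, 99 mm below the handle's centre, axes alike. Below the collar the blade is a straight steel hexagon 66 mm long, 14 mm across flats (16.2 mm across corners), two flats square to this frame's x; the last 2.5 mm are a conical chamfer down to 10.4 mm
- mill_mouth (a point): centre of the mouth of the round hole, 20 mm across, in the flat underside of the upturned silver pepper mill, level with that face, 150 mm above the counter; z up. The mill body, 71 mm across at the top, stands upside down, fixed in a square bamboo base (120 mm, 24 mm high) screwed to the counter
- mill_socket (a point): 24 mm straight below the mouth: centre of the top of the adjusting screw at rest, with a hex socket 14.6 mm across flats, 14 mm deep. Which way the hexagon faces is unknown and changes each time (not tied to these axes or the screw's reading). The key's chamfer enters about 2.5 mm, then the corners catch on the rim until the flats agree within about 5 degrees (every 60 degrees), and it drops in
- screw (a joint): turning angle of the adjusting screw (rad): grows as it is turned clockwise seen from above, from its stop at 0 (coarsest) to its stop at 1.4 (finest grind). It starts between 0.3 and 0.8. Friction is a steady 0.1 N m or so, more than the rub of a lightly pressed key; past a stop the burrs bind and the torque climbs to some 0.6 N m in 0.1 rad, which is too much for them
- burr (a joint): how far the adjusting screw, with its socket, is pushed down on the spring of the ceramic burr (m): 0 at rest; it starts to give at about 2 N, takes about 1 N more for each mm, and is solid at 0.006 (about 8 N), where the burr jams
- rack_hole0 (a point): centre of the mouth of one hole of the bamboo rack, level with the rack's top; z up, x and y along its sides. The rack is a fixed block 60 mm (x) by 190 mm (y), 70 mm high; its two holes are round, 21 mm across, 90 mm apart along y, right through to the counter. One holds the key, the other the pick
- rack_hole1 (a point): centre of the mouth of the rack's other hole, 90 mm along the rack's +y from the first
- pick_handle (a point): centre of the round wooden grip (28 mm across, top 17 mm higher) of the burr-cleaning pick that stands in the rack's other hole: a thin round rod 10 mm across with no T-bar. Not needed
- mill_head: bystander: the mill's removed head: low silver dome 58 mm across with a small ball on top, 55 mm tall; origin at the centre of its underside
- salt_pig: bystander: speckled blue stoneware salt pig, 112 mm across, 134 mm tall, with a wide slanting mouth; origin at the centre of its underside
- tamper: bystander: steel tamping disc 58 mm across with a small grip knob, 49 mm tall; origin at the centre of its underside
- tall_mill: bystander: complete silver pepper mill standing upright, 70 mm across, 191 mm tall; origin at the centre of its underside
- shaker: bystander: glass salt shaker with a steel cap, 44 mm across, 79 mm tall; origin at the centre of its underside
- scoop: bystander: steel spoon lying down, 170 mm long; origin at the centre of its underside (on the counter, middle of its length)
- pepper_jar: bystander: glass jar of peppercorns with a wooden lid, 80 mm across, 133 mm tall; origin at the centre of its underside
Things that resemble listed ones, but are neither listed nor needed, are in the scene too. Leave any purple look-alike of the part that bears rack_hole0 alone.

How it is judged:
By the outcome, as a careful person would: the job done as asked, in the order asked, and still so for the second after the job is handed in, with the robot touching nothing.
It also fails if it takes over 72 s, if anything falls off the work surface, if the arm or the gripper's body presses on something with over 40 N, if the wrist force passes 120 N, or if a joint passes its speed limit or range.

## Working session

There is one attempt and no reset: what is moved stays moved. The work goes in short steps, Python scripts to look and compute and a shell command to move; the robot and the scene stay as the last step left them, time stands still between calls to the robot, and variables do not carry over. Pictures are saved under pics/ and viewed, and the job is handed in when it is done.

```bash
ls; mkdir -p pics
python3 - <<'E'
from workcell import robot
import cv2
for n in ("side","top","wrist"):
    im=robot.snapshot(n); cv2.imwrite(f"pics/{n}0.png",im[:,:,::-1])
    print(n,robot.camera_params(n))
o=robot.observe(); print(o, robot.grasp_offset)
E
```

```text
pics
side {'fx': 506.9100408621008, 'fy': 506.9100408621008, 'cx': 312.1656116619158, 'cy': 203.77842543361905, 'rvec': array([ 2.21195641, -0.72021631,  0.31880558]), 'tvec': array([-452.87386472,  255.18550228, 1277.6665982 ])}
top {'fx': 368.22330401583514, 'fy': 368.22330401583514, 'cx': 320.1812531917129, 'cy': 195.29641172346615, 'rvec': array([ 2.1259357 , -2.16095862,  0.17003766]), 'tvec': array([ -18.02818688,  525.2507276 , 1127.10382373])}
wrist {'fx': 346.68571731755486, 'fy': 346.68571731755486, 'cx': 319.0045017394911, 'cy': 200.92953795203428, 'mount': array([[ 4.14718802e-04, -2.47159448e-01,  9.68974734e-01,
        -1.65495581e+02],
       [ 9.99999851e-01,  4.47706199e-04, -3.13799641e-04,
        -2.45765198e-01],
       [-3.56257449e-04,  9.68974719e-01,  2.47159597e-01,
        -6.84846898e+01],
       [ 0.00000000e+00,  0.00000000e+00,  0.00000000e+00,
         1.00000000e+00]])}
{'clock': 0.15, 'joint_positions': array([-1.27152045,  0.6157042 , -0.01265411,  1.42450796,  0.00809777,
        1.10339736, -0.04040698]), 'dq': array([-0.0010352 , -0.00179023,  0.00134357, -0.00517031, -0.00070571,
        0.00020167,  0.00033147]), 'joint_torque': array([ 8.84857163e-04, -4.59350431e+01,  2.09587002e-01, -1.65943033e+01,
       -6.10403786e-02,  1.81596394e-02,  1.58436210e-04]), 'tool_pos': array([207.80257309, 615.25679614, 217.75012216]), 'eef_rot': array([ 0.69763642,  0.11395424,  0.69786653, -0.11532628]), 'ft_force': array([-0.02960857,  0.95496447, -0.15725915]), 'torque': array([-0.0281609 , -0.00216888, -0.06108374]), 'gripper_width': 92.94099716357523} 18.8
```

View pics/side0.png

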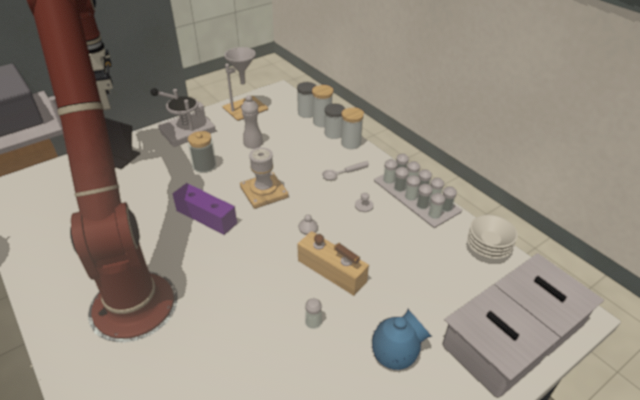

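View pics/top0.png

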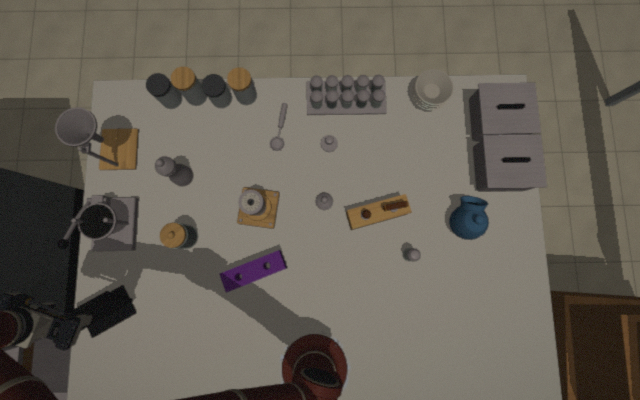

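View pics/wrist0.png

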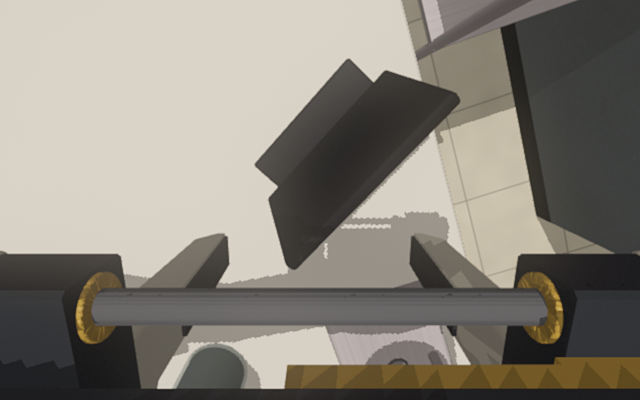

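The side picture shows the bamboo rack at about (333,262), with the T-handle at (347,254) and the round pick at (319,241). The upturned mill is at (263,170), and the purple look-alike at (205,208) stays untouched. In the top picture the T-bar is at about (396,205), the pick at (366,213) and the mill at (252,203).

```bash
cat > h.py <<'E'
from workcell import robot
import cv2, numpy as np
from scipy.spatial.transform import Rotation as R
def K(c): return np.array([[c['fx'],0,c['cx']],[0,c['fy'],c['cy']],[0,0,1.]])
def ext(n,obs=None):
    c=robot.camera_params(n)
    if 'mount' in c:
        o=obs or robot.observe(); q=o['eef_rot']; T=np.eye(4)
        T[:3,:3]=R.from_quat([q[1],q[2],q[3],q[0]]).as_matrix(); T[:3,3]=o['tool_pos']
        T=np.linalg.inv(T@c['mount']); return K(c),T[:3,:3],T[:3,3]
    return K(c),R.from_rotvec(c['rvec']).as_matrix(),c['tvec']
def proj(n,p,obs=None):
    k,r,t=ext(n,obs); u=k@(r@np.asarray(p,float)+t); return u[:2]/u[2]
def back(n,uv,z,obs=None):
    k,r,t=ext(n,obs); d=r.T@np.linalg.inv(k)@np.array([*uv,1.]); o=-r.T@t
    return o+d*(z-o[2])/d[2]
def tri(a,uva,b,uvb):
    P=[]
    for n in (a,b):
        k,r,t=ext(n); P.append(k@np.c_[r,t])
    X=cv2.triangulatePoints(P[0],P[1],np.array(uva,float),np.array(uvb,float)).ravel(); return X[:3]/X[3]
def rot(o): 
    q=o['eef_rot']; return R.from_quat([q[1],q[2],q[3],q[0]]).as_matrix()
E
python3 - <<'E'
from h import *
t=robot.snapshot("top"); s=robot.snapshot("side")
cv2.imwrite("pics/t1.png",cv2.resize(t[150:270,220:420,::-1],None,fx=4,fy=4,interpolation=2))
cv2.imwrite("pics/s1.png",cv2.resize(s[130:300,230:400,::-1],None,fx=3.5,fy=3.5,interpolation=2))
for n in ("key_handle","mill_mouth","rack_hole0","pick_handle","mill_socket"):
  for c in ("top","side"):
    print(n,c,[(np.round(d['point']),round(d['score'],2)) for d in robot.find_in(n,c)][:3])
E
```

```text
key_handle top [(array([ 482., -245.,  112.]), 0.75)]
key_handle side [(array([ 481., -256.,  106.]), 0.88)]
mill_mouth top [(array([479., 159.,  38.]), 0.71)]
mill_mouth side [(array([479., 150.,  38.]), 0.98), (array([ 423., -509.,   88.]), 0.27)]
rack_hole0 top [(array([ 465., -197.,   72.]), 0.67), (array([299., 174.,  73.]), 0.67)]
rack_hole0 side [(array([ 463., -230.,   60.]), 0.89), (array([291., 156.,  60.]), 0.67)]
pick_handle top []
pick_handle side [(array([ 454., -168.,   95.]), 0.5)]
mill_socket top [(array([486., 160.,  33.]), 0.73)]
mill_socket side [(array([485., 153.,  36.]), 0.78)]
```

View pics/t1.png

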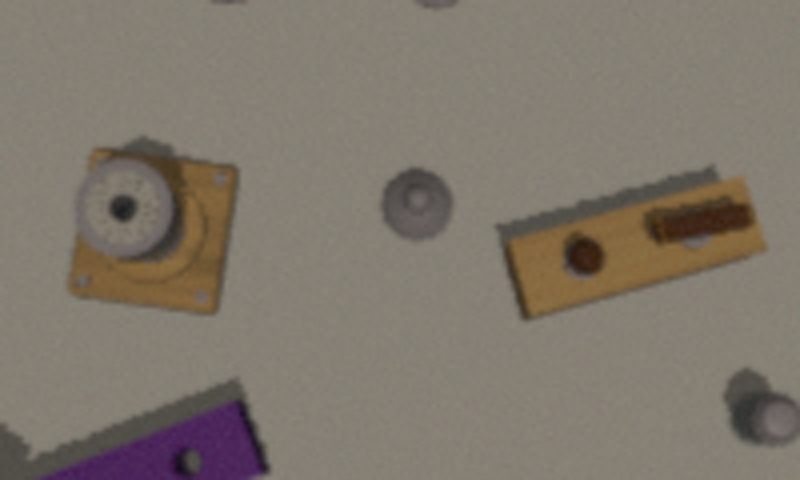

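View pics/s1.png

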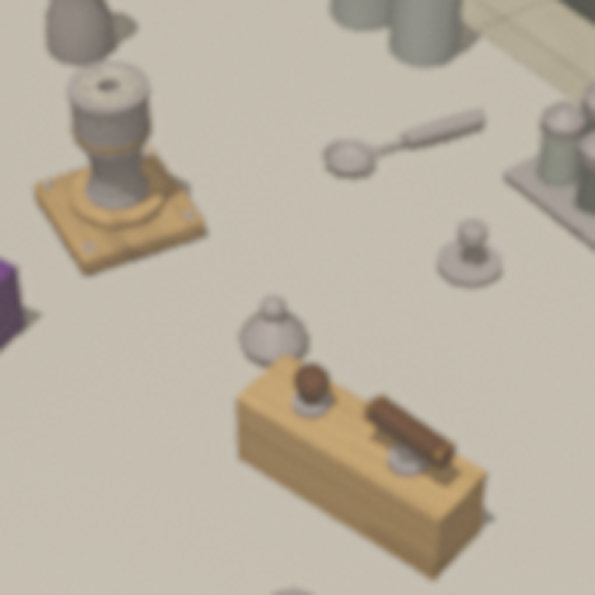

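Run:
```python
from h import *
f=lambda x,y:(220+x/4,150+y/4)
g=lambda x,y:(230+x/3.5,130+y/3.5)
print("mouth top",back("top",f(123,208),150),"side",back("side",g(109,85),150),tri("top",f(123,208),"side",g(109,85)))
print("bar ends top",back("top",f(650,228),112),back("top",f(750,214),112),"c",back("top",f(700,220),112))
print("bar ends side",back("side",g(378,404),112),back("side",g(446,446),112), back("side",g(412,424),112))
for p in [(510,243),(742,177),(766,247),(527,320)]: print("rack top corner",back("top",f(*p),70))
for p in [(237,402),(289,357),(486,475),(437,518)]: print("rack side corner",back("side",g(*p),70))
o=robot.observe(); print(o['clock'],rot(o).round(3))
```

```text
mouth top [491.71372207 172.91462398 150.        ] side [498.96547607 172.01713203 150.        ] [495.50993237 170.62780822 151.95190346]
bar ends top [ 475.77043659 -210.13949698  112.        ] [ 485.01873795 -284.77987137  112.        ] c [ 481.13699294 -247.4637088   112.        ]
bar ends side [ 477.50739623 -224.23234555  112.        ] [ 491.11462595 -284.10925325  112.        ] [ 484.99817049 -253.77934931  112.        ]
rack top corner [ 470.95394084 -109.5126129    70.        ]
rack top corner [ 519.34628694 -290.39822318   70.        ]
rack top corner [ 464.67800415 -306.00157671   70.        ]
rack top corner [ 411.80646647 -120.81215663   70.        ]
rack side corner [ 418.60948353 -129.84869578   70.        ]
rack side corner [ 478.27556667 -114.42355805   70.        ]
rack side corner [ 522.67533992 -295.12294132   70.        ]
rack side corner [ 468.59223471 -305.05924147   70.        ]
0.75 [[-0.     0.32   0.947]
 [-0.     0.947 -0.32 ]
 [-1.    -0.    -0.   ]]
```

```bash
cat >> h.py <<'E'
def plan(x,y,z,yaw=None):
    """units for a tool-down target; yaw = azimuth of tool y in deg"""
    o=robot.observe(); M=rot(o); p=np.array(o['tool_pos'])
    dp=M.T@(np.array([x,y,z])-p)/25
    cur=np.degrees(np.arctan2(M[1,1],M[0,1]))
    if yaw is None: yaw=cur
    c,s=np.cos(np.radians(yaw)),np.sin(np.radians(yaw))
    G=np.array([[0,c,s],[0,s,-c],[-1,0,0]])
    a=np.degrees(R.from_matrix(M.T@G).as_rotvec())/6
    print("t",round(o['clock'],2),"pos",p.round(2),"yaw",round(cur,2),"dp",dp.round(3),"ang",a.round(3),"F",np.round(o['ft_force'],2),"T",np.round(o['torque'],3),"w",round(o['gripper_width'],1),"q7",round(o['joint_positions'][6],2))
E
python3 -c "
from h import *
plan(400,430,320,45)"
```

```text
t 0.75 pos [208.03 615.77 218.67] yaw 71.33 dp [-4.053 -4.582  9.653] ang [4.389 0.    0.   ] F [ 0.19 -0.36 -0.43] T [-0.051  0.003  0.008] w 92.7 q7 -0.04
```

```bash
python3 -m pendant '{"hand":[93,93,93,93,93],"dp":[[-2,-0.5,1.5],[-4,-1.5,3.2],[-4,-2.6,5],[-4,-3.6,7],[-4,-4.6,8.5]],"angular":[[0.8,0,0],[1.6,0,0],[2.4,0,0],[3.2,0,0],[4.2,0,0]]}'; python3 -c "
from h import *
plan(520,150,300,20)"
```

```text
clock: 1.25
tool_pos: [354.9, 460.5, 318.7]
eef_rot: [0.656, 0.266, 0.655, -0.264]
ft_force: [1.4, 0.3, -0.4]
gripper_width: 92.7
t 1.25 pos [354.9  460.48 318.69] yaw 45.94 dp [ 0.729 -4.334 13.382] ang [ 4.323 -0.011 -0.027] F [ 1.4   0.27 -0.4 ] T [ 0.027 -0.029 -0.063] w 92.7 q7 -0.1
```

```bash
python3 -m pendant '{"hand":[93,93,93,93,93],"dp":[[0.2,-0.8,2],[0.3,-1.6,4],[0.5,-2.4,6],[0.7,-3.2,8],[0.7,-4,10]],"angular":[[0.8,0,0],[1.6,0,0],[2.4,0,0],[3.4,0,0],[4.3,0,0]]}'; python3 -c "
from h import *
plan(485,171,300,20)"
```

```text
clock: 1.75
tool_pos: [456.6, 232.3, 301.2]
eef_rot: [0.579, 0.407, 0.579, -0.405]
ft_force: [0.2, -0.2, -0.4]
gripper_width: 92.9
t 1.75 pos [456.62 232.33 301.21] yaw 19.92 dp [0.044 0.231 2.693] ang [-0.013 -0.019 -0.025] F [ 0.21 -0.15 -0.43] T [-0.001  0.015  0.004] w 92.9 q7 -0.05
```

```bash
python3 -m pendant '{"hand":[93,93,93,93],"dp":[[0,0.2,1.7],[0,0.2,2.7],[0,0.2,2.7],[0,0.2,2.7]],"angular":[[0,0,0],[0,0,0],[0,0,0],[0,0,0]]}'; python3 -c "
from h import *
o=robot.observe()
im=robot.snapshot('wrist'); cv2.imwrite('pics/w1.png',im[:,:,::-1])
np.save('w1.npy',np.r_[o['tool_pos'],o['eef_rot']])
print(proj('wrist',[495,172,150],o))
plan(480,-250,230,8)"
```

```text
clock: 2.15
tool_pos: [484.1, 171.2, 301.2]
eef_rot: [0.579, 0.407, 0.579, -0.405]
ft_force: [-1.0, 0.1, 0.2]
gripper_width: 93.0
[330.27580326 191.28881937]
t 2.2 pos [483.75 172.35 301.07] yaw 20.05 dp [ 2.772 -5.941 15.828] ang [ 2.009 -0.036 -0.021] F [ 0.3  -0.2   0.22] T [-0.053  0.08  -0.007] w 93.4 q7 0.09
```

View pics/w1.png

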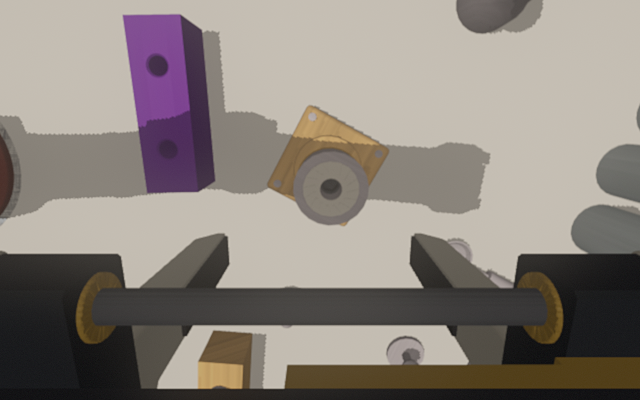

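The wrist picture shows the mill face centred at about (331,188) with its dark hole at (331,189).

```bash
python3 -c "
from h import *
w=np.load('w1.npy'); o=dict(tool_pos=w[:3],eef_rot=w[3:])
im=cv2.imread('pics/w1.png'); c=im[140:235,285:380]; cv2.imwrite('pics/w1c.png',cv2.resize(c,None,fx=6,fy=6,interpolation=2))
g=cv2.cvtColor(im,6)[174:204,316:346]
print(np.array2string(g[::2,::2]))
m=(g<75).astype(np.uint8); 
n,l,st,ce=cv2.connectedComponentsWithStats(m)
for i in range(1,n): print(st[i],ce[i]+[316,174])
for uv in [(331,188),(331,189)]: print(back('wrist',uv,150,o))
"
```

```text
[[126 127 126 124 127 127 127 128 127 127 127 126 125 127 126]
 [127 127 127 127 127 127 128 128 128 128 127 127 127 128 127]
 [124 127 127 128 127 126 118 107 111 119 128 127 127 127 125]
 [126 126 127 128 112  79  66  63  65  69  91 124 127 127 126]
 [127 127 128 107  66  66  66  67  67  68  66  80 124 128 128]
 [127 127 122  67  65  67  69  67  67  65  62  65  95 128 127]
 [127 128 105  64  65  66  67  67  68  65  59  64  78 124 127]
 [127 127  95  67  61  62  65  66  65  60  64  71  80 118 127]
 [127 128  97  75  65  62  60  59  59  63  69  81  80 118 127]
 [127 129 108  83  78  70  67  66  68  72  83  84  84 125 128]
 [127 127 122  85  86  86  85  83  84  87  85  83 103 129 127]
 [126 128 128 111  85  86  87  88  88  87  84  95 126 127 127]
 [123 126 128 128 115  95  88  88  86  90 104 125 127 127 124]
 [128 127 128 128 129 127 121 117 118 124 128 128 128 128 126]
 [128 128 126 126 128 128 128 129 129 129 128 126 123 127 128]]
[  5   6  19  14 197] [330.04060914 186.17258883]
[494.54033455 175.17910489 150.        ]
[494.87341558 174.28410929 150.        ]
```

View pics/w1c.png

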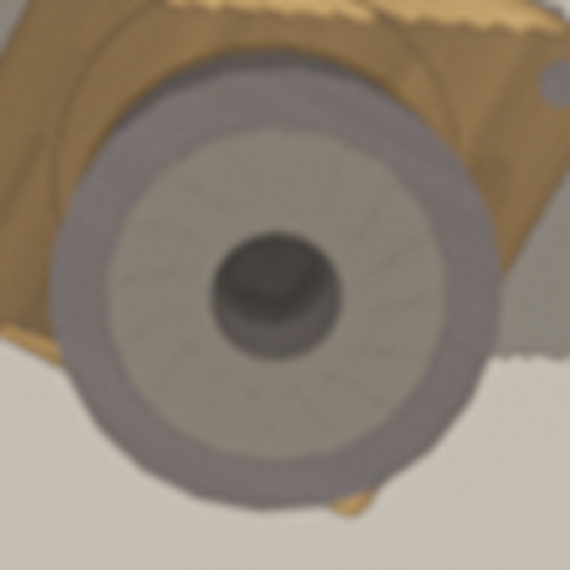

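The hole centre at pixel (330.8,189.2) gives (494.9,174.1), consistent with the fixed cameras. Next is the key.

```bash
python3 -m pendant '{"hand":[93,93,93,93,93],"dp":[[0.3,-0.7,1.9],[0.6,-1.4,3.7],[0.9,-2.1,5.5],[1.2,-2.8,7.3],[1.5,-3.5,9.2]],"angular":[[0.4,0,0],[0.8,0,0],[1.2,0,0],[1.6,0,0],[2,0,0]]}'; python3 -c "
from h import *
plan(483,-250,250,8)"
```

```text
clock: 2.7
tool_pos: [480.7, -71.2, 262.5]
eef_rot: [0.534, 0.465, 0.536, -0.461]
ft_force: [0.8, -0.4, 0.2]
gripper_width: 92.8
t 2.7 pos [480.74 -71.23 262.53] yaw 8.28 dp [ 0.461 -0.942  7.092] ang [ 0.047 -0.051 -0.025] F [ 0.84 -0.37  0.17] T [-0.062 -0.001 -0.005] w 92.8 q7 0.44
```

```bash
python3 -m pendant '{"hand":[93,93,93,93,93],"dp":[[0.2,-0.3,1.8],[0.4,-0.5,3.6],[0.5,-0.7,5.3],[0.5,-0.9,6.8],[0.5,-0.9,6.8]],"angular":[[0,0,0],[0,0,0],[0,0,0],[0,0,0],[0,0,0]]}';python3 -m pendant '{"hand":[93],"dp":[[0,0,0]],"angular":[[0,0,0]]}'; python3 -c "
from h import *
o=robot.observe()
im=robot.snapshot('wrist'); cv2.imwrite('pics/w2.png',im[:,:,::-1])
np.save('w2.npy',np.r_[o['tool_pos'],o['eef_rot']])
plan(480,-250,230,8)"
```

```text
clock: 3.2
tool_pos: [482.5, -247.2, 249.0]
eef_rot: [0.534, 0.465, 0.533, -0.463]
ft_force: [-0.1, 0.1, 0.8]
gripper_width: 93.1
clock: 3.3
tool_pos: [483.6, -245.4, 248.6]
eef_rot: [0.534, 0.465, 0.534, -0.462]
ft_force: [-0.0, 0.4, -0.6]
gripper_width: 93.0
t 3.35 pos [ 483.47 -245.49  248.69] yaw 8.1 dp [ 0.747 -0.164  0.161] ang [ 0.017 -0.022 -0.02 ] F [ 0.47 -0.1  -0.08] T [-0.102 -0.001  0.013] w 93.1 q7 0.8
```

View pics/w2.png

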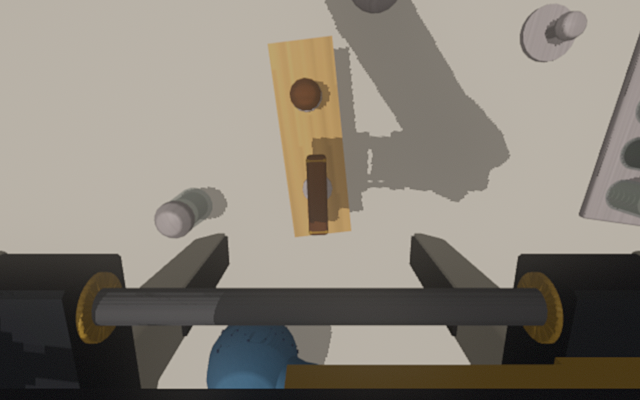

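In the bamboo rack the two candidates are the straight T-bar at (317,195) and the round grip at (305,94). The T-bar with the steel collar under it is the hex key. The round grip is the pick. I'll confirm in a crop.

```bash
python3 -c "
from h import *
im=cv2.imread('pics/w2.png'); c=im[140:245,270:370]; cv2.imwrite('pics/w2c.png',cv2.resize(c,None,fx=5.7,fy=5.7,interpolation=2))
"
```

```text
(no output)
```

View pics/w2c.png

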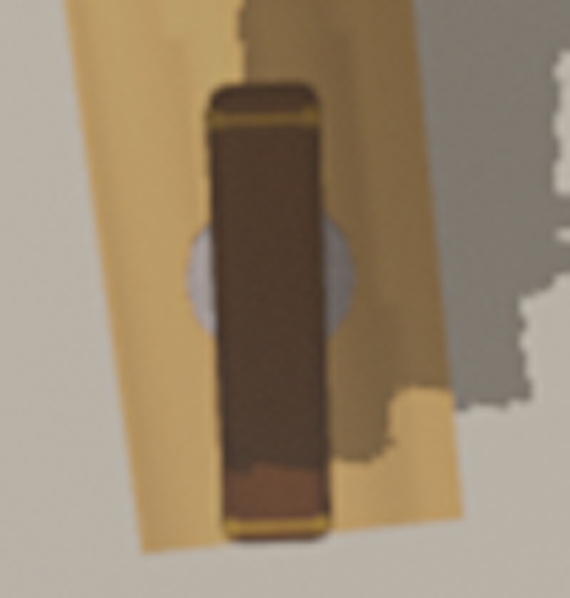

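Confirmed: it is a straight wooden bar with gold bands at both ends, over a round steel collar.

```bash
python3 -c "
from h import *
w=np.load('w2.npy'); o=dict(tool_pos=w[:3],eef_rot=w[3:])
f=lambda x,y:(270+(x+.5)/5.7-.5,140+(y+.5)/5.7-.5)
a=back('wrist',f(264,118),112,o);b=back('wrist',f(277,525),112,o)
print(a,b,(a+b)/2,'L',np.linalg.norm(a-b),'yaw of bar x',np.degrees(np.arctan2((a-b)[1],(a-b)[0]))-90)
l=back('wrist',f(214,322),112,o);r=back('wrist',f(326,322),112,o);print(l,r,np.linalg.norm(l-r))
c=back('wrist',f(271,275),76,o);print('collar',c, back('wrist',f(188,275),76,o),back('wrist',f(356,275),76,o))
plan(485,-250.5,160,6)
"
```

```text
[ 476.85079025 -218.09799196  112.        ] [ 488.05637606 -282.96641017  112.        ] [ 482.45358315 -250.53220107  112.        ] L 65.82914882289077 yaw of bar x 9.800741370080047
[ 473.52516345 -251.01967872  112.        ] [ 490.95977655 -248.54706192  112.        ] 17.60907629211836
collar [ 482.29735587 -249.87623682   76.        ] [ 467.92580061 -251.91518872   76.        ] [ 497.0178151  -247.78778447   76.        ]
t 3.35 pos [ 483.47 -245.49  248.69] yaw 8.1 dp [3.547 0.025 0.215] ang [ 0.35  -0.022 -0.02 ] F [ 0.47 -0.1  -0.08] T [-0.102 -0.001  0.013] w 93.1 q7 0.8
```

Key at (482.4,-250.3), bar x yaw 9.8°. The collar measures 29.8 mm and the bar 17.6 mm wide, both as described.

```bash
python3 -c "
from h import *
plan(482.4,-250.3,130,9.8)"; python3 -m pendant '{"hand":[60,60,60,60],"dp":[[1.6,-0.07,0.2],[3.2,-0.07,0.2],[4.7,-0.07,0.2],[4.7,-0.07,0.2]],"angular":[[-0.28,0,0],[-0.28,0,0],[-0.28,0,0],[-0.28,0,0]]}' ;python3 -c "
from h import *
plan(482.4,-250.3,84,9.8)"
```

```text
t 3.35 pos [ 483.47 -245.49  248.69] yaw 8.1 dp [ 4.747 -0.079  0.195] ang [-0.283 -0.022 -0.02 ] F [ 0.47 -0.1  -0.08] T [-0.102 -0.001  0.013] w 93.1 q7 0.8
clock: 3.75
tool_pos: [480.6, -245.3, 127.0]
eef_rot: [0.538, 0.455, 0.546, -0.454]
ft_force: [0.0, 1.1, 0.1]
gripper_width: 65.5
t 3.75 pos [ 480.65 -245.28  126.97] yaw 10.05 dp [1.716 0.044 0.228] ang [ 0.041 -0.098  0.054] F [0.02 1.09 0.12] T [-0.093  0.088 -0.033] w 65.5 q7 0.91
```

```bash
python3 -m pendant '{"hand":[50,50,50,50],"dp":[[0.7,0.04,0.2],[1.3,0.04,0.2],[1.7,0.04,0.2],[1.7,0.04,0.2]],"angular":[[0,-0.1,0.05],[0,-0.1,0.05],[0,-0.1,0.05],[0,-0.1,0.05]]}' ;python3 -c "
from h import *
plan(482.4,-250.3,84,9.8)"
```

```text
clock: 4.15
tool_pos: [482.8, -248.4, 84.7]
eef_rot: [0.542, 0.454, 0.543, -0.454]
ft_force: [-0.2, 0.0, -0.0]
gripper_width: 50.1
t 4.15 pos [ 482.81 -248.41   84.67] yaw 10.16 dp [ 0.027 -0.03   0.072] ang [ 0.06  -0.006  0.002] F [-0.17  0.03 -0.01] T [0.018 0.097 0.038] w 50.1 q7 0.95
```

```bash
python3 -m pendant '{"hand":[30,30,10,10,10],"dp":[[0.03,-0.02,0.07],[0.03,-0.02,0.07],[0.03,-0.02,0.07],[0.03,-0.02,0.07],[0.03,-0.02,0.07]],"angular":[[0.04,0,0],[0.04,0,0],[0.04,0,0],[0.04,0,0],[0.04,0,0]]}' 40;python3 -m pendant '{"hand":[10,10,10],"dp":[[0,0,0],[0,0,0],[0,0,0]],"angular":[[0,0,0],[0,0,0],[0,0,0]]}' ;python3 -c "
from h import *
plan(482.4,-250.3,184,9.8)"
```

```text
clock: 4.65
tool_pos: [482.8, -250.3, 84.3]
eef_rot: [0.541, 0.455, 0.541, -0.455]
ft_force: [-0.3, -0.2, 1.8]
gripper_width: 17.5
clock: 4.95
tool_pos: [482.7, -250.3, 84.3]
eef_rot: [0.541, 0.455, 0.541, -0.455]
ft_force: [-0.6, 0.5, 1.0]
gripper_width: 17.6
t 4.95 pos [ 482.73 -250.32   84.26] yaw 9.91 dp [-3.99  -0.012 -0.005] ang [ 0.019 -0.005 -0.002] F [-0.59  0.51  1.01] T [-0.007  0.013 -0.015] w 17.6 q7 0.95
```

```bash
python3 -m pendant '{"hand":[10,10,10,10,10],"dp":[[-0.5,0,0],[-1.5,0,0],[-3,0,0],[-4.5,0,0],[-5.5,0,0]],"angular":[[0,0,0],[0,0,0],[0,0,0],[0,0,0],[0,0,0]]}';python3 -c "
from h import *
plan(495,174,270,80)"
```

```text
clock: 5.45
tool_pos: [483.1, -251.0, 225.0]
eef_rot: [0.542, 0.455, 0.54, -0.455]
ft_force: [0.4, -0.5, -2.4]
gripper_width: 17.7
t 5.45 pos [ 483.07 -251.02  225.02] yaw 9.89 dp [ -1.817   3.394 -16.664] ang [-11.686   0.03   -0.014] F [ 0.43 -0.47 -2.42] T [-0.097 -0.038 -0.072] w 17.7 q7 0.85
```

```bash
python3 -m pendant '{"hand":[10,10,10,10,10],"dp":[[-0.7,0.1,-0.6],[-1.4,0.4,-2],[-1.8,0.7,-3.6],[-1.8,1.1,-5.2],[-1.8,1.4,-6.8]],"angular":[[-0.8,0,0],[-2,0,0],[-3.2,0,0],[-4.4,0,0],[-5.6,0,0]]}';python3 -c "
from h import *
plan(495,174,270,80)"
```

```text
clock: 5.95
tool_pos: [488.0, -76.0, 270.9]
eef_rot: [0.652, 0.278, 0.649, -0.278]
ft_force: [1.0, 0.2, -2.0]
gripper_width: 17.7
t 5.95 pos [488.01 -76.05 270.89] yaw 43.75 dp [ 0.024  7.118 -7.032] ang [-6.042  0.044 -0.009] F [ 1.04  0.16 -1.97] T [-0.019 -0.057 -0.015] w 17.7 q7 0.99
```

```bash
python3 -m pendant '{"hand":[10,10,10,10,10],"dp":[[0,1.2,-1.2],[0,2.4,-2.4],[0,3.6,-3.6],[0,4.8,-4.8],[0,6,-5.9]],"angular":[[-1.2,0,0],[-2.4,0,0],[-3.6,0,0],[-4.8,0,0],[-5.8,0,0]]}';python3 -c "
from h import *
plan(495,174,270,80)"
```

```text
clock: 6.45
tool_pos: [493.6, 135.6, 271.3]
eef_rot: [0.705, 0.069, 0.702, -0.069]
ft_force: [0.3, 0.1, -1.8]
gripper_width: 17.8
t 6.45 pos [493.6  135.62 271.27] yaw 78.8 dp [ 0.048  1.517 -0.244] ang [-0.2    0.045  0.008] F [ 0.32  0.09 -1.77] T [-0.004 -0.096 -0.015] w 17.8 q7 1.1
```

```bash
python3 -m pendant '{"hand":[10,10,10,10,10],"dp":[[0,0.9,-0.1],[0,1.5,-0.24],[0,1.5,-0.24],[0,1.5,-0.24],[0,1.5,-0.24]],"angular":[[-0.2,0.04,0],[-0.2,0.04,0],[-0.2,0.04,0],[-0.2,0.04,0],[-0.2,0.04,0]]}';python3 -m pendant '{"hand":[10,10],"dp":[[0,0,0],[0,0,0]],"angular":[[0,0,0],[0,0,0]]}';python3 -c "
from h import *
o=robot.observe()
im=robot.snapshot('wrist'); cv2.imwrite('pics/w3.png',im[:,:,::-1])
s=robot.snapshot('side'); cv2.imwrite('pics/s3.png',cv2.resize(s[90:200,210:320,::-1],None,fx=5,fy=5,interpolation=2))
np.save('w3.npy',np.r_[o['tool_pos'],o['eef_rot']])
plan(495,174,270,80)
o=robot.observe();M=rot(o);t=np.array(o['tool_pos'])+80.3*M[:,0]
print(t,proj('side',t),proj('side',[494.9,174.1,150]))"
```

```text
clock: 6.95
tool_pos: [495.2, 171.1, 271.3]
eef_rot: [0.704, 0.062, 0.704, -0.064]
ft_force: [-0.4, -0.6, -2.0]
gripper_width: 17.7
clock: 7.15
tool_pos: [495.4, 169.4, 271.4]
eef_rot: [0.704, 0.063, 0.704, -0.065]
ft_force: [0.3, -0.3, -0.5]
gripper_width: 17.6
t 7.25 pos [495.28 170.31 271.4 ] yaw 79.7 dp [ 0.056  0.143 -0.038] ang [-0.05   0.008  0.025] F [-0.58 -0.76 -1.19] T [0.001 0.039 0.01 ] w 18.0 q7 1.04
[495.31450607 170.09067227 191.09849089] [259.44734254 143.58567448] [259.5976454  154.43017927]
```

View pics/w3.png

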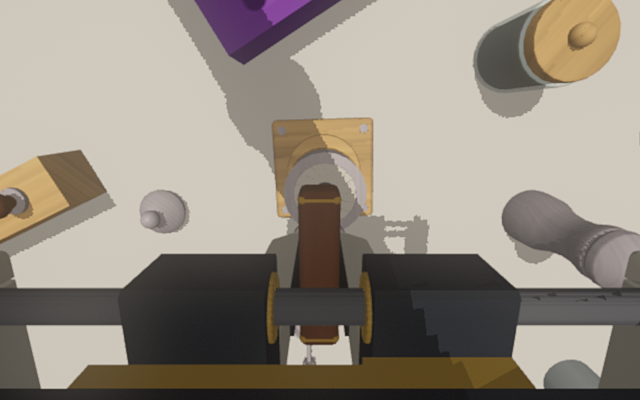

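View pics/s3.png

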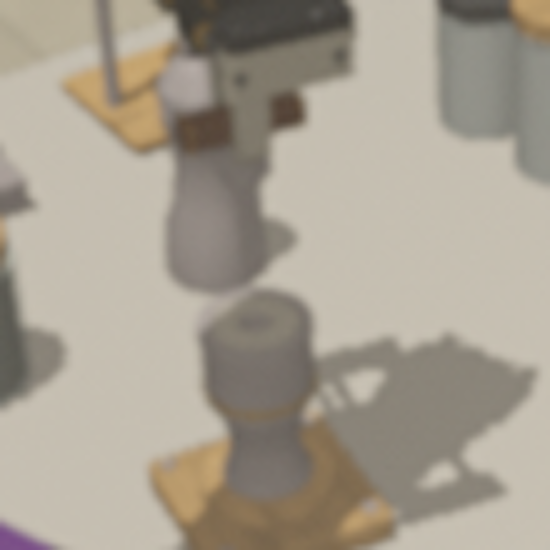

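```bash
python3 -c "
from h import *
print(proj('side',[482.6,-250.3,112]),'obs 347.7 251.1'); print(proj('side',[494.9,174.1,150]),'obs 261.2 154.3')
print(proj('top',[482.6,-250.3,112]),'obs 395 205'); print(proj('top',[494.9,174.1,150]),'obs 250.75 202')
w=np.load('w3.npy'); o=dict(tool_pos=w[:3],eef_rot=w[3:])
print(proj('wrist',[494.9,174.1,150],o))
for a in range(0,360,30):
  p=[494.9+35.5*np.cos(np.radians(a)),174.1+35.5*np.sin(np.radians(a)),150]; print(a,proj('wrist',p,o).round(1),end=' ')
im=cv2.imread('pics/w3.png'); 
for a in range(0,360,3):
  p=[494.9+35.5*np.cos(np.radians(a)),174.1+35.5*np.sin(np.radians(a)),150]; u=proj('wrist',p,o).round().astype(int); im[u[1],u[0]]=(0,0,255)
cv2.imwrite('pics/w3c.png',cv2.resize(im[130:250,260:390],None,fx=5,fy=5,interpolation=0))
"
```

```text
[346.08474288 250.72788645] obs 347.7 251.1
[259.5976454  154.43017927] obs 261.2 154.3
[395.93179297 204.49511908] obs 395 205
[250.34901474 200.90327587] obs 250.75 202
[325.2003982  193.94010139]
0 [332.3 232.8] 30 [351.5 224.3] 60 [364.1 207.5] 90 [366.6 186.6] 120 [357.8 167.1] 150 [339.8 154.5] 180 [317.6 152.7] 210 [297.7 162.2] 240 [285.5 180.1] 270 [284.3 201.2] 300 [293.9 219.7] 330 [311.4 231.2]
```

View pics/w3c.png

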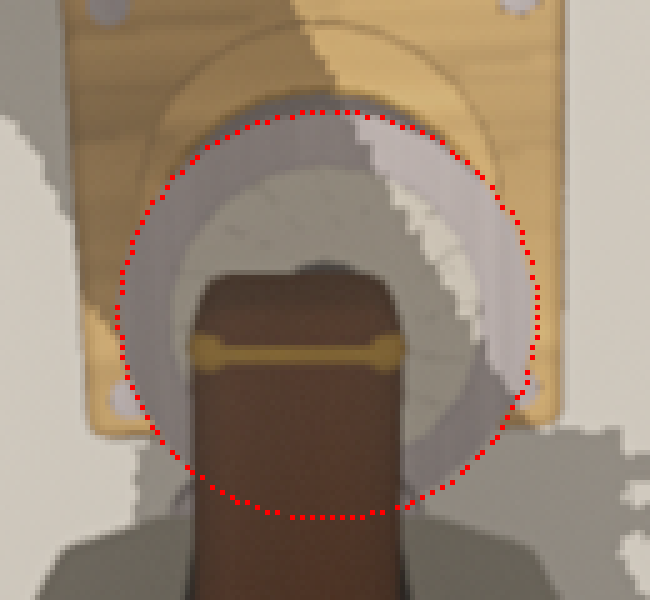

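```bash
python3 -m pendant '{"hand":[10,10,10,10,10],"dp":[[0.3,0.14,-0.04],[0.8,0.14,-0.04],[1.2,0.14,-0.04],[1.2,0.14,-0.04],[1.2,0.14,-0.04]],"angular":[[0,0,0],[0,0,0],[0,0,0],[0,0,0],[0,0,0]]}';python3 -c "
from h import *
plan(494.9,174.1,222,80)"
```

```text
clock: 7.75
tool_pos: [494.9, 173.9, 241.1]
eef_rot: [0.704, 0.062, 0.704, -0.065]
ft_force: [0.4, -0.1, -0.8]
gripper_width: 17.7
t 7.75 pos [494.89 173.87 241.12] yaw 79.7 dp [ 0.765  0.011 -0.002] ang [-0.05   0.003  0.028] F [ 0.37 -0.08 -0.78] T [ 0.04   0.008 -0.064] w 17.7 q7 1.04
```

```bash
python3 -m pendant '{"hand":[10,10,10,10,10],"dp":[[0.2,0,0],[0.4,0,0],[0.6,0,0],[0.76,0,0],[0.76,0,0]],"angular":[[0,0,0],[0,0,0],[0,0,0],[0,0,0.03],[0,0,0.03]]}';python3 -c "
from h import *
plan(494.9,174.1,204.5,80)"
```

```text
clock: 8.25
tool_pos: [494.4, 173.5, 221.4]
eef_rot: [0.704, 0.063, 0.705, -0.064]
ft_force: [0.4, -0.1, -1.6]
gripper_width: 17.5
t 8.25 pos [494.45 173.49 221.42] yaw 79.69 dp [0.677 0.028 0.014] ang [-0.052 -0.008  0.006] F [ 0.38 -0.13 -1.6 ] T [-0.052 -0.007 -0.017] w 17.5 q7 1.04
```

```bash
python3 -m pendant '{"hand":[10,10,10,10,10],"dp":[[0.2,0.02,0],[0.4,0.02,0],[0.56,0.02,0],[0.66,0.02,0],[0.66,0.02,0]],"angular":[[0,0,0],[0,0,0],[0,0,0],[0,0,0],[0,0,0]]}';python3 -c "
from h import *
plan(494.9,174.1,203.5,80)"
```

```text
clock: 8.75
tool_pos: [494.3, 173.9, 204.5]
eef_rot: [0.704, 0.063, 0.705, -0.064]
ft_force: [0.3, -0.2, -1.8]
gripper_width: 17.6
t 8.75 pos [494.33 173.93 204.47] yaw 79.69 dp [0.039 0.011 0.021] ang [-0.051 -0.015  0.01 ] F [ 0.34 -0.16 -1.76] T [ 0.058  0.003 -0.046] w 17.6 q7 1.05
```

```bash
python3 -m pendant '{"hand":[10,10,10,10,10],"dp":[[0.05,0,0.02],[0.08,0,0.02],[0.1,0,0.02],[0.1,0,0.02],[0.1,0,0.02]],"angular":[[0,0,0],[0,0,0],[0,0,0],[0,0,0],[0,0,0]]}';python3 -c "
from h import *
plan(494.9,174.1,203.5,80)"
```

```text
clock: 9.25
tool_pos: [495.0, 173.9, 202.3]
eef_rot: [0.704, 0.063, 0.705, -0.064]
ft_force: [0.3, 0.0, 1.7]
gripper_width: 17.5
t 9.25 pos [495.05 173.94 202.33] yaw 79.69 dp [-0.047  0.005 -0.007] ang [-0.051 -0.008  0.005] F [0.3  0.02 1.71] T [0.001 0.09  0.023] w 17.5 q7 1.05
```

Contact with the rim at about 3.5 N. I'll search clockwise.

```bash
python3 -m pendant '{"hand":[10,10,10,10,10],"dp":[[0.02,0,0],[0.02,0,0],[0.02,0,0],[0.02,0,0],[0.02,0,0]],"angular":[[0.5,0,0],[1,0,0],[1.5,0,0],[2,0,0],[2.5,0,0]]}';python3 -c "
from h import *
plan(494.9,174.1,202,65)"
```

```text
clock: 9.75
tool_pos: [495.3, 174.1, 202.2]
eef_rot: [0.69, 0.156, 0.69, -0.156]
ft_force: [-0.2, -1.8, 1.6]
gripper_width: 17.7
t 9.75 pos [495.32 174.05 202.19] yaw 64.57 dp [ 0.008 -0.006 -0.016] ang [-0.071 -0.001  0.001] F [-0.18 -1.78  1.6 ] T [0.025 0.101 0.017] w 17.7 q7 0.82
```

```bash
python3 -m pendant '{"hand":[10,10,10,10,10],"dp":[[0.02,0,0],[0.02,0,0],[0.02,0,0],[0.02,0,0],[0.02,0,0]],"angular":[[0.5,0,0],[1,0,0],[1.5,0,0],[2,0,0],[2.5,0,0]]}';python3 -c "
from h import *
plan(494.9,174.1,202,50)"
```

```text
clock: 10.25
tool_pos: [495.5, 174.4, 202.0]
eef_rot: [0.663, 0.245, 0.663, -0.245]
ft_force: [-1.2, -0.6, 0.7]
gripper_width: 17.7
t 10.25 pos [495.53 174.38 202.03] yaw 49.46 dp [ 0.001 -0.025 -0.012] ang [-0.089  0.001 -0.008] F [-1.2  -0.64  0.7 ] T [-0.007  0.106  0.046] w 17.7 q7 0.6
```

```bash
python3 -m pendant '{"hand":[10],"dp":[[0.02,-0.02,-0.01]],"angular":[[0,0,0]]}';python3 -m pendant '{"hand":[10],"dp":[[0.02,0,0]],"angular":[[0,0,0]]}';python3 -c "
from h import *
plan(494.9,174.1,202,50)"
```

```text
clock: 10.35
tool_pos: [495.4, 174.5, 201.9]
eef_rot: [0.664, 0.245, 0.663, -0.244]
ft_force: [-0.1, 0.3, 1.3]
gripper_width: 17.8
clock: 10.45
tool_pos: [495.5, 174.4, 201.6]
eef_rot: [0.664, 0.245, 0.663, -0.244]
ft_force: [-0.8, -0.5, 1.9]
gripper_width: 17.4
t 10.45 pos [495.46 174.43 201.62] yaw 49.54 dp [-0.015 -0.025 -0.008] ang [-0.076  0.01  -0.02 ] F [-0.78 -0.52  1.88] T [-0.056  0.22   0.063] w 17.4 q7 0.6
```

```bash
python3 -m pendant '{"hand":[10,10,10,10,10],"dp":[[0.02,-0.04,-0.01],[0.02,-0.04,-0.01],[0.02,-0.04,-0.01],[0.02,-0.04,-0.01],[0.02,-0.04,-0.01]],"angular":[[0.5,0,0],[1,0,0],[1.5,0,0],[2,0,0],[2.5,0,0]]}';python3 -c "
from h import *
plan(494.9,174.1,202,35)"
```

```text
clock: 10.95
tool_pos: [494.7, 173.7, 200.6]
eef_rot: [0.626, 0.33, 0.625, -0.329]
ft_force: [0.6, -0.0, -1.5]
gripper_width: 17.9
t 10.95 pos [494.69 173.7  200.62] yaw 34.47 dp [-0.055  0.016 -0.008] ang [-0.088  0.007 -0.021] F [ 0.63 -0.04 -1.46] T [-0.034 -0.163  0.069] w 17.9 q7 0.38
```

The push fell to zero with z lower, so it has dropped in. I'll follow it down carefully.

```bash
python3 -m pendant '{"hand":[10,10,10],"dp":[[0.06,0.01,0],[0.1,0.01,0],[0.1,0.01,0]],"angular":[[0,0,0],[0,0,0],[0,0,0]]}';python3 -c "
from h import *
plan(494.9,174.1,192.3,35)"
```

```text
clock: 11.25
tool_pos: [494.7, 173.8, 197.7]
eef_rot: [0.626, 0.329, 0.625, -0.329]
ft_force: [1.4, 0.7, -1.5]
gripper_width: 17.5
t 11.25 pos [494.73 173.81 197.67] yaw 34.53 dp [ 0.215  0.012 -0.006] ang [-0.078  0.006 -0.015] F [ 1.4   0.69 -1.5 ] T [ 0.061 -0.128 -0.055] w 17.5 q7 0.38
```

```bash
python3 -m pendant '{"hand":[10,10,10,10],"dp":[[0.06,0.02,0],[0.12,0.02,0],[0.17,0.02,0],[0.17,0.02,0]],"angular":[[0,0,0],[0,0,0],[0,0,0],[0,0,0]]}';python3 -c "
from h import *
plan(494.9,174.1,192.3,35)"
```

```text
clock: 11.65
tool_pos: [494.9, 174.0, 193.1]
eef_rot: [0.626, 0.329, 0.626, -0.329]
ft_force: [-0.3, -0.4, -1.8]
gripper_width: 17.6
t 11.65 pos [494.94 173.97 193.14] yaw 34.54 dp [ 0.034  0.002 -0.005] ang [-0.077  0.005 -0.009] F [-0.27 -0.4  -1.77] T [-0.078  0.046 -0.017] w 17.6 q7 0.38
```

```bash
python3 -m pendant '{"hand":[10,10,10],"dp":[[0.03,0,0],[0.06,0,0],[0.06,0,0]],"angular":[[0,0,0],[0,0,0],[0,0,0]]}';python3 -c "
from h import *
plan(494.9,174.1,192.3,35)"
```

```text
clock: 11.95
tool_pos: [495.1, 173.9, 191.9]
eef_rot: [0.626, 0.329, 0.625, -0.329]
ft_force: [0.3, -0.4, 1.1]
gripper_width: 17.6
t 11.95 pos [495.06 173.95 191.93] yaw 34.53 dp [-0.015 -0.002 -0.009] ang [-0.078  0.005 -0.012] F [ 0.33 -0.43  1.1 ] T [-0.109  0.184  0.036] w 17.6 q7 0.38
```

Bottomed at TCP 192, against an expected 192.3. I'll now turn clockwise, watching Tz and joint 7 torque.

```bash
cat >> h.py <<'E'
def tq():
    o=robot.observe(); M=rot(o); print("t",round(o['clock'],2),"yaw",round(np.degrees(np.arctan2(M[1,1],M[0,1])),2),"tau",o['joint_torque'][4:].round(4),"T",o['torque'].round(3),"F",o['ft_force'].round(2),"p",o['tool_pos'].round(2),"q7",o['joint_positions'][6].round(3))
E
python3 -c "
from h import *
tq()"
python3 -m pendant '{"hand":[10,10,10,10],"dp":[[0,0,0],[0,0,0],[0,0,0],[0,0,0]],"angular":[[0.5,0,0],[1,0,0],[1.5,0,0],[2,0,0]]}';python3 -c "
from h import *
tq()"
```

```text
t 11.95 yaw 34.53 tau [-0.0717 -0.1615  0.0015] T [-0.109  0.184  0.036] F [ 0.33 -0.43  1.1 ] p [495.06 173.95 191.93] q7 0.383
clock: 12.35
tool_pos: [495.1, 174.0, 192.2]
eef_rot: [0.588, 0.393, 0.587, -0.393]
ft_force: [-1.0, 0.1, -0.7]
gripper_width: 17.9
t 12.35 yaw 22.45 tau [-0.1148 -0.1457  0.1754] T [-0.137  0.168  0.134] F [-1.03  0.07 -0.69] p [495.1  173.99 192.21] q7 0.207
```

```bash
python3 -m pendant '{"hand":[10,10,10],"dp":[[0,0,0],[0,0,0],[0,0,0]],"angular":[[0.3,0,0],[0.6,0,0],[0.6,0,0]]}';python3 -c "
from h import *
tq()"
```

```text
clock: 12.65
tool_pos: [495.1, 174.0, 192.3]
eef_rot: [0.576, 0.412, 0.575, -0.411]
ft_force: [-0.3, 0.1, -0.5]
gripper_width: 17.1
t 12.65 yaw 18.85 tau [-0.1637 -0.1172 -0.1723] T [-0.128  0.129  0.07 ] F [-0.35  0.08 -0.53] p [495.1  173.98 192.26] q7 0.155
```

```bash
python3 -m pendant '{"hand":[10,10],"dp":[[0.02,0,0],[0.02,0,0]],"angular":[[0.4,0,0],[0.4,0,0]]}';python3 -c "
from h import *
tq()"
```

```text
clock: 12.85
tool_pos: [495.1, 174.0, 191.9]
eef_rot: [0.567, 0.424, 0.566, -0.423]
ft_force: [-0.2, -0.3, 0.8]
gripper_width: 17.8
t 12.85 yaw 16.47 tau [-0.1653 -0.1926 -0.1939] T [-0.098  0.192  0.076] F [-0.22 -0.31  0.78] p [495.12 173.98 191.87] q7 0.121
```

```bash
python3 -m pendant '{"hand":[10,10],"dp":[[0,0,0],[0,0,0]],"angular":[[0.4,0,0],[0.4,0,0]]}';python3 -c "
from h import *
tq()"
```

```text
clock: 13.05
tool_pos: [495.1, 174.0, 192.0]
eef_rot: [0.558, 0.435, 0.557, -0.434]
ft_force: [-0.3, -0.8, -0.2]
gripper_width: 17.8
t 13.05 yaw 14.12 tau [-0.1617 -0.1923 -0.1929] T [-0.146  0.246  0.067] F [-0.32 -0.76 -0.21] p [495.12 173.98 191.98] q7 0.087
```

```bash
python3 -m pendant '{"hand":[10,10],"dp":[[0,0,0],[0,0,0]],"angular":[[0.4,0,0],[0.4,0,0]]}' >/dev/null;python3 -c "
from h import *
tq()"
```

```text
t 13.25 yaw 11.8 tau [-0.1607 -0.1868 -0.1913] T [-0.11   0.128  0.099] F [-0.2   0.1   0.36] p [495.11 173.96 192.04] q7 0.053
```

```bash
python3 -m pendant '{"hand":[10,10],"dp":[[0,0,0],[0,0,0]],"angular":[[0.4,0,0],[0.4,0,0]]}' >/dev/null;python3 -c "
from h import *
tq()"
```

```text
t 13.45 yaw 9.49 tau [-0.1603 -0.184  -0.1903] T [-0.081  0.187  0.107] F [-0.6  -0.46  0.51] p [495.11 173.99 192.04] q7 0.02
```

```bash
python3 -m pendant '{"hand":[10,10],"dp":[[0,0,0],[0,0,0]],"angular":[[0.4,0,0],[0.4,0,0]]}' >/dev/null;python3 -c "
from h import *
tq()"
```

```text
t 13.65 yaw 7.18 tau [-0.16   -0.1839 -0.1896] T [-0.163  0.217  0.08 ] F [-0.21 -0.43 -0.11] p [495.13 173.99 192.07] q7 -0.014
```

```bash
python3 -m pendant '{"hand":[10,10],"dp":[[0,0,0],[0,0,0]],"angular":[[0.4,0,0],[0.4,0,0]]}' >/dev/null;python3 -c "
from h import *
tq()"
```

```text
t 13.85 yaw 4.88 tau [-0.1596 -0.1851 -0.1892] T [-0.126  0.213  0.041] F [ 0.73 -0.83  0.83] p [495.15 173.99 192.07] q7 -0.047
```

```bash
python3 -m pendant '{"hand":[10,10],"dp":[[0,0,0],[0,0,0]],"angular":[[0.4,0,0],[0.4,0,0]]}' >/dev/null;python3 -c "
from h import *
tq()"
```

```text
t 14.05 yaw 2.58 tau [-0.159  -0.1867 -0.1889] T [-0.204  0.248  0.145] F [-0.5  -0.56  0.3 ] p [495.11 173.99 192.05] q7 -0.08
```

```bash
python3 -m pendant '{"hand":[10,10],"dp":[[0,0,0],[0,0,0]],"angular":[[0.4,0,0],[0.4,0,0]]}' >/dev/null;python3 -c "
from h import *
tq()"
```

```text
t 14.25 yaw 0.29 tau [-0.1583 -0.1886 -0.1887] T [-0.183  0.219  0.123] F [ 0.19 -0.01 -0.16] p [495.16 173.99 192.06] q7 -0.113
```

```bash
python3 -m pendant '{"hand":[10,10],"dp":[[0,0,0],[0,0,0]],"angular":[[0.4,0,0],[0.4,0,0]]}' >/dev/null;python3 -c "
from h import *
tq()"
```

```text
t 14.45 yaw -2.01 tau [-0.1576 -0.1904 -0.1885] T [-0.116  0.196  0.107] F [-0.03 -0.14  0.48] p [495.13 173.97 192.03] q7 -0.146
```

```bash
python3 -m pendant '{"hand":[10,10],"dp":[[0,0,0],[0,0,0]],"angular":[[0.4,0,0],[0.4,0,0]]}' >/dev/null;python3 -c "
from h import *
tq()"
```

```text
t 14.65 yaw -4.3 tau [-0.1568 -0.1921 -0.1883] T [-0.12   0.19   0.037] F [-1.37 -0.95  0.41] p [495.13 174.02 192.03] q7 -0.179
```

```bash
python3 -m pendant '{"hand":[10,10],"dp":[[0,0,0],[0,0,0]],"angular":[[0.4,0,0],[0.4,0,0]]}' >/dev/null;python3 -c "
from h import *
tq()"
```

```text
t 14.85 yaw -6.59 tau [-0.1561 -0.1941 -0.1882] T [-0.153  0.249  0.081] F [-0.97 -0.38 -0.03] p [495.13 174.04 192.02] q7 -0.212
```

```bash
python3 -m pendant '{"hand":[10,10],"dp":[[0,0,0],[0,0,0]],"angular":[[0.4,0,0],[0.4,0,0]]}' >/dev/null;python3 -c "
from h import *
tq()"
```

```text
t 15.05 yaw -8.89 tau [-0.1552 -0.196  -0.1881] T [-0.107  0.152  0.126] F [ 0.01 -0.26  0.67] p [495.13 174.04 192.01] q7 -0.245
```

```bash
python3 -m pendant '{"hand":[10,10],"dp":[[0,0,0],[0,0,0]],"angular":[[0.4,0,0],[0.4,0,0]]}' >/dev/null;python3 -c "
from h import *
tq()"
```

```text
t 15.25 yaw -11.18 tau [-0.1543 -0.1978 -0.188 ] T [-0.127  0.166  0.086] F [-0.34 -0.89  0.36] p [495.16 174.02 191.99] q7 -0.278
```

```bash
python3 -m pendant '{"hand":[10,10],"dp":[[0,0,0],[0,0,0]],"angular":[[0.4,0,0],[0.4,0,0]]}' >/dev/null;python3 -c "
from h import *
tq()"
```

```text
t 15.45 yaw -13.47 tau [-0.1534 -0.1994 -0.1879] T [-0.121  0.255  0.099] F [-0.14 -0.05  0.31] p [495.15 174.04 192.01] q7 -0.311
```

```bash
python3 -m pendant '{"hand":[10,10],"dp":[[0,0,0],[0,0,0]],"angular":[[0.4,0,0],[0.4,0,0]]}' >/dev/null;python3 -c "
from h import *
tq()"
```

```text
t 15.65 yaw -15.77 tau [-0.1526 -0.2011 -0.1878] T [-0.132  0.286  0.072] F [-0.42 -0.46  0.59] p [495.13 174.06 191.96] q7 -0.344
```

```bash
python3 -m pendant '{"hand":[10,10],"dp":[[0,0,0],[0,0,0]],"angular":[[0.4,0,0],[0.4,0,0]]}' >/dev/null;python3 -c "
from h import *
tq()"
```

```text
t 15.85 yaw -18.06 tau [-0.1517 -0.2028 -0.1877] T [-0.075  0.272  0.107] F [-0.69 -0.14  0.11] p [495.14 174.05 191.98] q7 -0.376
```

```bash
python3 -m pendant '{"hand":[10,10],"dp":[[0,0,0],[0,0,0]],"angular":[[0.4,0,0],[0.4,0,0]]}' >/dev/null;python3 -c "
from h import *
tq()"
```

```text
t 16.05 yaw -20.36 tau [-0.1507 -0.2045 -0.1876] T [-0.112  0.267  0.114] F [-0.66 -0.16  0.55] p [495.14 174.06 191.96] q7 -0.409
```

```bash
python3 -m pendant '{"hand":[10,10],"dp":[[0,0,0],[0,0,0]],"angular":[[0.4,0,0],[0.4,0,0]]}' >/dev/null;python3 -c "
from h import *
tq()"
```

```text
t 16.25 yaw -22.63 tau [-0.196  -0.2045 -0.2493] T [-0.174  0.188  0.096] F [-0.22 -0.2   0.84] p [495.14 174.03 191.96] q7 -0.442
```

Joint 7 torque changed from -0.188 to -0.249, so the stop may be starting. I'll take smaller steps.

```bash
python3 -m pendant '{"hand":[10],"dp":[[0,0,0]],"angular":[[0,0,0]]}' >/dev/null;python3 -c "
from h import *
tq()"
python3 -m pendant '{"hand":[10,10],"dp":[[0,0,0],[0,0,0]],"angular":[[0.15,0,0],[0.15,0,0]]}' >/dev/null;python3 -c "
from h import *
tq()"
```

```text
t 16.35 yaw -22.51 tau [-0.1796 -0.208  -0.1373] T [-0.091  0.21   0.128] F [-0.6  -0.83  0.19] p [495.16 174.07 191.95] q7 -0.44
t 16.55 yaw -23.38 tau [-0.2141 -0.2098 -0.2145] T [-0.118  0.235  0.222] F [-0.28 -1.54  0.18] p [495.15 174.1  191.97] q7 -0.453
```

```bash
python3 -c "
from h import *
T=[]
for i in range(5):
  robot.snapshot('side'); o=robot.observe(); T.append(o['torque'][2])
print(np.mean(T),np.round(T,3)); tq()"
python3 -m pendant '{"hand":[10,10],"dp":[[0,0,0],[0,0,0]],"angular":[[0.15,0,0],[0.15,0,0]]}' >/dev/null;python3 -c "
from h import *
T=[]
for i in range(4):
  robot.snapshot('side'); o=robot.observe(); T.append(o['torque'][2])
print(np.mean(T),np.round(T,3)); tq()"
```

```text
0.20126002607822685 [0.25  0.195 0.181 0.205 0.175]
t 16.8 yaw -23.4 tau [-0.2127 -0.2106 -0.1822] T [-0.057  0.237  0.175] F [-0.79  0.12  0.8 ] p [495.15 174.08 191.96] q7 -0.453
0.2088212838475269 [0.172 0.213 0.182 0.268]
t 17.2 yaw -24.28 tau [-0.2482 -0.2069 -0.2237] T [-0.16   0.26   0.268] F [ 0.33 -0.45  0.3 ] p [495.13 174.09 191.95] q7 -0.466
```

```bash
python3 -m pendant '{"hand":[10,10],"dp":[[0,0,0],[0,0,0]],"angular":[[0.15,0,0],[0.15,0,0]]}' >/dev/null;python3 -c "
from h import *
T=[]
for i in range(4):
  robot.snapshot('side'); o=robot.observe(); T.append(o['torque'][2])
print(np.mean(T),np.round(T,3)); tq()"
```

```text
0.21532635876557424 [0.247 0.158 0.247 0.209]
t 17.6 yaw -25.18 tau [-0.2561 -0.201  -0.2333] T [-0.151  0.166  0.209] F [-0.9   0.21 -0.01] p [495.16 174.11 191.97] q7 -0.478
```

```bash
python3 -c "
from h import *
o=robot.observe(); print(o['gripper_width'])
im=robot.snapshot('wrist'); cv2.imwrite('pics/w4.png',im[:,:,::-1])
a=cv2.imread('pics/w3.png')[170:370,240:400]; b=im[170:370,240:400,::-1]
cv2.imwrite('pics/w4c.png',cv2.resize(np.hstack([a,b]),None,fx=2.5,fy=2.5,interpolation=2))
"
```

```text
17.485931032567258
```

View pics/w4c.png

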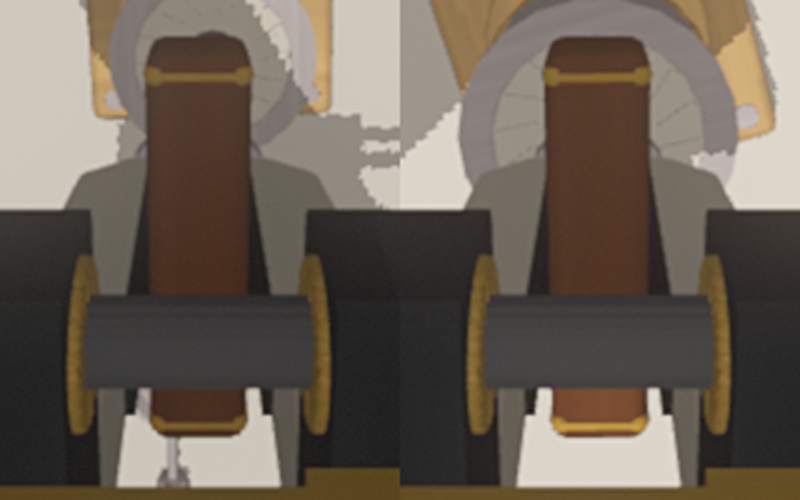

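```bash
python3 -c "
from h import *
for f in ('pics/w3.png','pics/w4.png'):
  im=cv2.imread(f).astype(int)
  L=[];Rr=[]
  for r in list(range(206,232))+list(range(327,336)):
    row=im[r,285:355]; m=(row[:,2]-row[:,0]>22)&(row.sum(1)<330)
    x=np.where(m)[0]
    if len(x)>20: L.append((r,x.min()+285,x.max()+285))
  L=np.array(L)
  c=(L[:,1]+L[:,2])/2
  print(f,np.polyfit(L[:,0],L[:,1],1),np.polyfit(L[:,0],L[:,2],1),np.degrees(np.arctan(np.polyfit(L[:,0],c,1)[0])),c[:3],c[-3:])
"
```

```text
pics/w3.png [1.39476259e-02 2.95920387e+02] [-1.44484800e-02  3.42146395e+02] -0.014348412898869652 [318.5 319.  319. ] [319. 319. 319.]
pics/w4.png [2.61953331e-02 2.92289955e+02] [-8.73177770e-03  3.40903348e+02] 0.5002812956642152 [318.5 318.5 318.5] [319.5 319.5 319.5]
```

```bash
python3 -m pendant '{"hand":[10,10],"dp":[[0,0,0],[0,0,0]],"angular":[[0.05,0,0],[0.05,0,0]]}' 60 >/dev/null;python3 -c "
from h import *
T=[]
for i in range(4):
  robot.snapshot('side'); o=robot.observe(); T.append(o['torque'][2])
print(np.mean(T),np.round(T,3)); tq()"
python3 -m pendant '{"hand":[10,10],"dp":[[0,0,0],[0,0,0]],"angular":[[0.15,0,0],[0.15,0,0]]}' >/dev/null;python3 -c "
from h import *
T=[]
for i in range(4):
  robot.snapshot('side'); o=robot.observe(); T.append(o['torque'][2])
print(np.mean(T),np.round(T,3)); tq()"
```

```text
0.26710817037411466 [0.318 0.254 0.254 0.242]
t 18.05 yaw -25.48 tau [-0.2804 -0.1928 -0.2671] T [-0.176  0.221  0.242] F [-0.11 -0.68  0.14] p [495.15 174.08 191.95] q7 -0.483
0.317458936465116 [0.324 0.324 0.327 0.296]
t 18.45 yaw -26.38 tau [-0.3032 -0.1968 -0.3011] T [-0.139  0.259  0.296] F [-0.18 -0.52  0.1 ] p [495.16 174.08 191.97] q7 -0.495
```

The torque climbs with angle (0.09, 0.21, 0.27, 0.32 N m), so the screw is against its stop and well below 0.6. I'll relieve it within the hex play and draw the key out.

```bash
python3 -m pendant '{"hand":[10,10,10],"dp":[[0,0,0],[0,0,0],[0,0,0]],"angular":[[-0.25,0,0],[-0.5,0,0],[-0.5,0,0]]}' >/dev/null;python3 -c "
from h import *
T=[]
for i in range(3):
  robot.snapshot('side'); o=robot.observe(); T.append(o['torque'][2])
print(np.mean(T),np.round(T,3)); tq()"
```

```text
0.0327700842409854 [0.039 0.005 0.055]
t 18.9 yaw -23.4 tau [-0.113  -0.2072 -0.0444] T [-0.101  0.275  0.055] F [-0.93  0.34  1.31] p [495.15 174.06 191.98] q7 -0.453
```

Torque is relieved. Lift out.

```bash
python3 -m pendant '{"hand":[10,10,10,10,10],"dp":[[-0.15,0,0],[-0.4,0,0],[-0.8,0,0],[-1.2,0,0],[-1.6,0,0]],"angular":[[0,0,0],[0,0,0],[0,0,0],[0,0,0],[0,0,0]]}'
python3 -m pendant '{"hand":[10,10,10,10],"dp":[[-0.7,0,0],[-1.4,0,0],[-1.6,0,0],[-1.6,0,0]],"angular":[[0,0,0],[0,0,0],[0,0,0],[0,0,0]]}';python3 -c "
from h import *
plan(482.7,-250.3,270,9.9)"
```

```text
clock: 19.4
tool_pos: [495.5, 174.1, 234.2]
eef_rot: [0.389, 0.592, 0.387, -0.59]
ft_force: [-0.1, -0.6, -1.3]
gripper_width: 17.8
clock: 19.8
tool_pos: [495.8, 174.2, 275.6]
eef_rot: [0.389, 0.593, 0.387, -0.589]
ft_force: [0.5, 0.2, -2.1]
gripper_width: 17.5
t 19.8 pos [495.8  174.17 275.63] yaw -23.42 dp [ 0.2    6.266 15.789] ang [-5.553 -0.019 -0.056] F [ 0.51  0.19 -2.1 ] T [-0.041  0.055  0.012] w 17.5 q7 -0.52
```

```bash
python3 -m pendant '{"hand":[10,10,10,10,10],"dp":[[0,0.3,0.8],[0,0.8,2.1],[0.1,1.5,3.7],[0.1,2.1,5.3],[0.1,2.7,6.9]],"angular":[[-0.3,0,0],[-0.9,0,0],[-1.5,0,0],[-2.1,0,0],[-2.7,0,0]]}' >/dev/null;python3 -c "
from h import *
plan(482.7,-250.3,270,9.9)"
```

```text
t 20.3 pos [488.24 -12.29 272.12] yaw -7.04 dp [0.07  0.947 9.476] ang [-2.823 -0.012 -0.04 ] F [ 0.83 -0.29 -3.  ] T [-0.09  -0.007 -0.03 ] w 17.4 q7 0.1
```

```bash
python3 -m pendant '{"hand":[10,10,10,10,10],"dp":[[0,0.1,1.6],[0.1,0.3,3.2],[0.1,0.5,4.8],[0.1,0.7,6.4],[0.1,0.85,8]],"angular":[[-0.6,0,0],[-1.2,0,0],[-1.8,0,0],[-2.4,0,0],[-2.8,0,0]]}' >/dev/null;python3 -c "
from h import *
plan(482.7,-250.3,270,9.9)"
```

```text
t 20.8 pos [ 484.17 -214.54  268.51] yaw 9.89 dp [-0.063 -0.304  1.399] ang [-0.002 -0.019 -0.029] F [ 1.49 -0.64 -1.2 ] T [-0.108 -0.033  0.052] w 17.7 q7 0.79
```

```bash
python3 -m pendant '{"hand":[10,10,10,10,10],"dp":[[0,-0.2,0.9],[0,-0.3,1.4],[0,-0.3,1.4],[0,-0.3,1.4],[0,-0.3,1.4]],"angular":[[0,0,0],[0,0,0],[0,0,0],[0,0,0],[0,0,0]]}' >/dev/null;python3 -c "
from h import *
plan(482.7,-250.3,180,9.9)"
```

```text
t 21.3 pos [ 483.45 -247.85  268.1 ] yaw 10.09 dp [ 3.523 -0.058  0.105] ang [ 0.031 -0.038 -0.029] F [-0.04  0.7  -1.19] T [-0.045  0.02  -0.041] w 17.5 q7 0.86
```

```bash
python3 -m pendant '{"hand":[10,10,10,10,10],"dp":[[1.2,-0.05,0.1],[2.6,-0.05,0.1],[3.8,-0.05,0.1],[3.9,-0.05,0.1],[3.9,-0.05,0.1]],"angular":[[0,0,0],[0,-0.03,-0.03],[0,-0.03,-0.03],[0,-0.03,-0.03],[0,-0.03,-0.03]]}' >/dev/null;python3 -c "
from h import *
plan(482.7,-250.3,160,9.9)
o=robot.observe()
im=robot.snapshot('wrist'); cv2.imwrite('pics/w5.png',im[:,:,::-1]); np.save('w5.npy',np.r_[o['tool_pos'],o['eef_rot']])
im=robot.snapshot('side'); s=cv2.resize(im[190:310,270:390,::-1],None,fx=5,fy=5,interpolation=2); cv2.imwrite('pics/s5.png',s)
M=rot(o);t=np.array(o['tool_pos'])+80.3*M[:,0];print(proj('side',t))
"
```

```text
t 21.8 pos [ 483.37 -248.98  170.72] yaw 10.2 dp [ 0.429 -0.035  0.048] ang [ 0.049 -0.014  0.004] F [-0.49  0.25 -1.94] T [-0.099 -0.053  0.007] w 17.5 q7 0.93
[345.5727027  256.08691805]
```

View pics/w5.png

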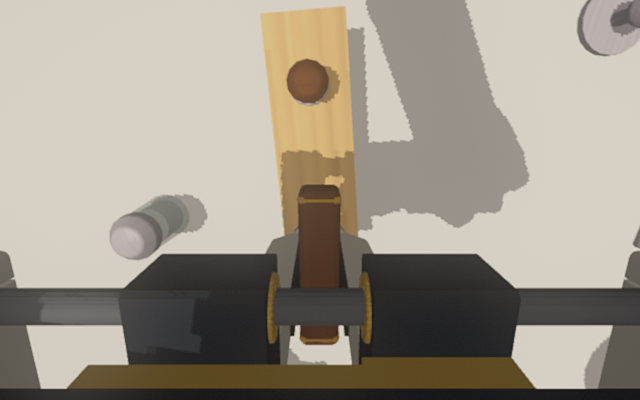

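View pics/s5.png

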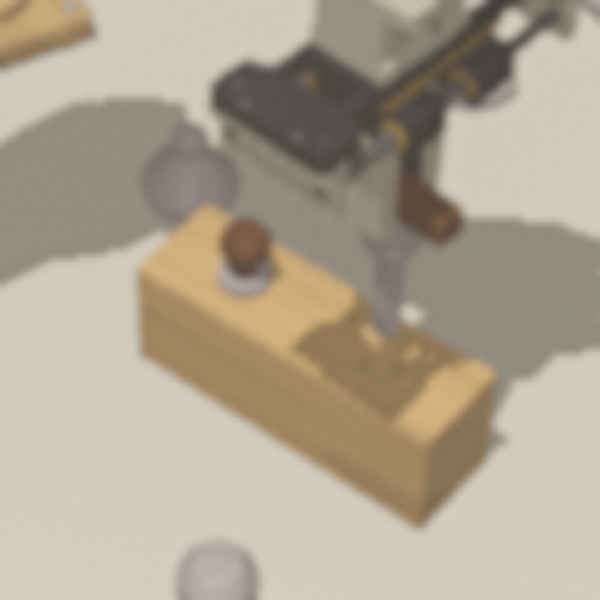

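```bash
python3 -c "
from h import *
w=np.load('w2.npy'); o=dict(tool_pos=w[:3],eef_rot=w[3:])
P=[back('wrist',p,70,o)[:2] for p in [(268.5,43.5),(331,37),(351,231.5),(294.5,236.7)]]
for p in P: print(p.round(1))
P=np.array(P); c=P.mean(0); d=(P[0]+P[1]-P[2]-P[3])/2; print(c,np.linalg.norm(d),np.linalg.norm(P[0]-P[1]),np.linalg.norm(P[2]-P[3]),np.degrees(np.arctan2(-d[0],d[1])))
u=d/np.linalg.norm(d); print('holes',c-45*u,c+45*u)
"
```

```text
[ 419.3 -123.3]
[ 475.3 -109.7]
[ 524.1 -292.4]
[ 466.2 -306.4]
[ 471.23655912 -207.95533617] 189.11191934715362 57.6460900105681 59.56792627914313 14.6555747978272
holes [ 482.6219138  -251.49122594] [ 459.85120444 -164.41944639]
```

```bash
python3 -c "
from h import *
plan(482.7,-250.7,155,9.9)"
python3 -m pendant '{"hand":[10,10,10,10,10],"dp":[[0.3,-0.04,0.1],[0.6,-0.04,0.1],[0.6,-0.04,0.1],[0.6,-0.04,0.1],[0.6,-0.04,0.1]],"angular":[[0,0,0],[0,0,0],[0,0,0],[0,0,0],[0,0,0]]}' >/dev/null;python3 -c "
from h import *
plan(482.7,-250.7,140,9.9)
"
```

```text
t 21.9 pos [ 484.23 -250.42  172.37] yaw 10.14 dp [ 0.695 -0.064 -0.001] ang [ 0.04   0.012 -0.027] F [ 0.31 -0.11 -1.78] T [-0.066  0.004  0.019] w 17.8 q7 0.93
t 22.4 pos [ 483.8  -253.17  157.48] yaw 10.13 dp [ 0.699 -0.028 -0.106] ang [ 0.039  0.013 -0.029] F [-0.64  0.58 -1.72] T [-0.107  0.057  0.036] w 17.8 q7 0.95
```

```bash
python3 -m pendant '{"hand":[10,10,10,10],"dp":[[0.1,-0.04,-0.1],[0.1,-0.04,-0.1],[0.1,-0.04,-0.1],[0.1,-0.04,-0.1]],"angular":[[0.04,0.01,-0.03],[0.04,0.01,-0.03],[0.04,0.01,-0.03],[0.04,0.01,-0.03]]}' >/dev/null;python3 -c "
from h import *
plan(482.7,-250.7,140,9.9)
"
```

```text
t 22.8 pos [ 482.47 -250.9   155.04] yaw 9.9 dp [ 0.601  0.011 -0.007] ang [-0.001  0.005 -0.   ] F [-0.09 -0.89 -2.37] T [-0.13   0.061  0.022] w 17.6 q7 0.94
```

```bash
python3 -m pendant '{"hand":[10,10,10,10],"dp":[[0.3,0,0],[0.6,0,0],[0.8,0,0],[0.8,0,0]],"angular":[[0,0,0],[0,0,0],[0,0,0],[0,0,0]]}' >/dev/null;python3 -c "
from h import *
plan(482.7,-250.7,88,9.9)
"
```

```text
t 23.2 pos [ 481.73 -250.44  133.8 ] yaw 9.89 dp [1.832 0.04  0.019] ang [-0.001 -0.01   0.02 ] F [-0.72  0.5  -1.04] T [0.018 0.061 0.005] w 17.5 q7 0.96
```

```bash
python3 -m pendant '{"hand":[10,10,10,10,10],"dp":[[0.4,0.04,0.02],[0.8,0.04,0.02],[1.2,0.04,0.02],[1.6,0.04,0.02],[1.75,0.04,0.02]],"angular":[[0,0,0],[0,0,0],[0,0,0],[0,0,0],[0,0,0]]}' >/dev/null;python3 -c "
from h import *
plan(482.7,-250.7,84.3,9.9)
"
```

```text
t 23.7 pos [ 481.98 -250.26   88.55] yaw 9.89 dp [0.17  0.026 0.023] ang [-0.002 -0.024  0.039] F [-0.66  0.28 -1.35] T [-0.068  0.039 -0.001] w 17.5 q7 0.99
```

```bash
python3 -m pendant '{"hand":[10,10,10,10,10],"dp":[[0.08,0.02,0.02],[0.14,0.02,0.02],[0.18,0.02,0.02],[0.2,0.02,0.02],[0.2,0.02,0.02]],"angular":[[0,0,0],[0,-0.02,0.04],[0,-0.02,0.04],[0,-0.02,0.04],[0,-0.02,0.04]]}' >/dev/null;python3 -c "
from h import *
plan(482.7,-250.7,84.3,9.9)
"
```

```text
t 24.2 pos [ 482.57 -250.76   84.25] yaw 9.89 dp [-0.002  0.006 -0.002] ang [-0.002 -0.003 -0.007] F [-0.61  0.66  3.51] T [ 0.104  0.439 -0.043] w 17.5 q7 1.0
```

Seated at the original height with about 5 N. Release.

```bash
python3 -m pendant '{"hand":[24,40,50,50,50],"dp":[[0,0,0],[0,0,0],[0,0,0],[0,0,0],[0,0,0]],"angular":[[0,0,0],[0,0,0],[0,0,0],[0,0,0],[0,0,0]]}' 20;python3 -m pendant '{"hand":[60,60,60,60,60],"dp":[[-0.5,0,0],[-1.5,0,0],[-3,0,0],[-4.5,0,0],[-5.5,0,0]],"angular":[[0,0,0],[0,0,0],[0,0,0],[0,0,0],[0,0,0]]}'
```

```text
clock: 24.7
tool_pos: [482.6, -250.8, 84.2]
eef_rot: [0.541, 0.455, 0.541, -0.455]
ft_force: [-0.0, -0.1, 0.7]
gripper_width: 48.9
clock: 25.2
tool_pos: [483.1, -251.7, 225.3]
eef_rot: [0.543, 0.456, 0.54, -0.455]
ft_force: [0.0, 0.4, -0.5]
gripper_width: 59.8
```

```bash
python3 -m pendant '{"hand":[60,60],"dp":[[-1,0,-0.5],[-1,0,-0.5]],"angular":[[0,0,0],[0,0,0]]}'; python3 -c "
from h import *
o=robot.observe()
im=robot.snapshot('wrist'); np.save('w6.npy',np.r_[o['tool_pos'],o['eef_rot']]); cv2.imwrite('pics/w6.png',im[:,:,::-1])
im=robot.snapshot('side'); cv2.imwrite('pics/s6.png',cv2.resize(im[140:340,210:410,::-1],None,fx=3,fy=3,interpolation=2))
for p in ([482.5,-250.5,112],[482.5,-250.5,76]): print(proj('wrist',p,o))
"
```

```text
clock: 25.4
tool_pos: [482.8, -239.6, 254.9]
eef_rot: [0.546, 0.457, 0.537, -0.453]
ft_force: [0.2, -0.0, -0.3]
gripper_width: 60.0
[315.19192978 199.90499032]
[315.15231078 191.0312896 ]
```

View pics/w6.png

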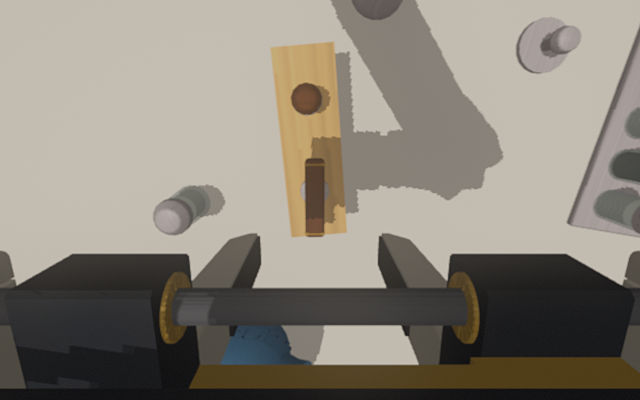

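View pics/s6.png

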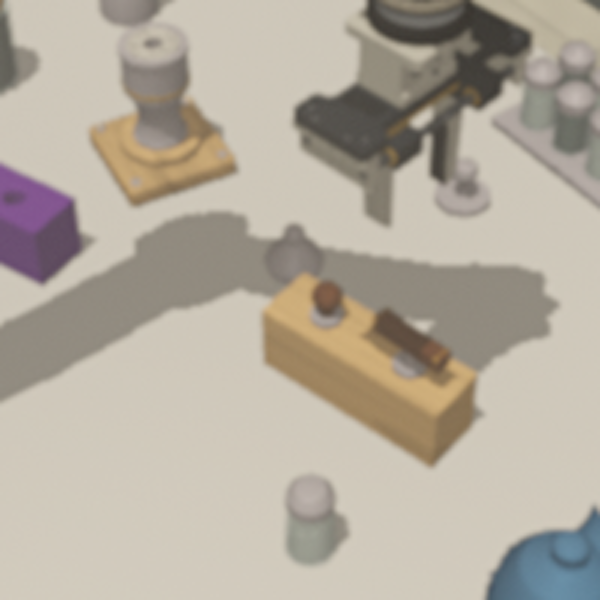

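The wrist picture shows the key upright in its hole with the bar at (315,198) as predicted and the collar on the rack top. In the side crop the key, pick and bystanders stand as before, and the gripper is clear of everything.

```bash
python3 -m pendant '{"hand":[60,60,60],"dp":[[0,0,0],[0,0,0],[0,0,0]],"angular":[[0,0,0],[0,0,0],[0,0,0]]}'; python3 -c "
from workcell import robot
print(robot.close_job())"
```

```text
clock: 25.8
tool_pos: [480.5, -239.3, 250.1]
eef_rot: [0.543, 0.456, 0.54, -0.455]
ft_force: [0.4, 0.5, 0.2]
gripper_width: 60.0
the job is handed in; nothing more can be done
None
```

The pepper mill is set to its finest grind and the hex key is back upright in its rack hole. I handed the job in at about 26 s of the 72 s allowed. It reports no verdict, so the result rests on my own readings.

- **Finding the socket:** I lowered the key into the mill and turned it clockwise under about 3.5 N. It dropped in after 30–45° and bottomed within about 0.4 mm of the expected full depth. The estimated push never passed about 4 N, well short of the 8 N where the spring goes solid.
- **Reaching the stop:** I turned the screw clockwise until the torque climbed from a steady 0.09 to about 0.32 N m. I then eased back to about 0.03 N m before drawing the key out.
- **Putting the key back:** It went down to the same height it was picked up from, seated with about 5 N. The last pictures show it upright with its collar on the rack. The objects visible in those views look unmoved, and the gripper is open and clear.

**Readings that disagreed:** For three small turns near the stop, the torque stayed flat at about 0.20–0.22 N m because the handle was twisting slightly (about 0.5°) in the 40 N grip. With the grip at 60 N it rose clearly, which I took as the stop. The screw's angle itself was never visible. The side camera was also off by about 1.6 pixels, by the same amount at the key and the mill, so I relied on the wrist camera.

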